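# Stack the stationery tray on the desk organiser

### The job

Pick the loose plywood stationery tray up by its centre grip and stack it on the lower tray, so that all four of its corner lugs drop into the sockets and it sits fully home and level. Do it gently: feel for the sockets, never ram, drop or force the tray, and leave the other things on the desk where they are.

Things in the scene. Friction and masses are not known exactly. Their poses are not given: they have to be found in the camera images.
- tray_grip (a point): Centre of the grip of the loose upper tray (plywood, 0.3-0.6 kg; sizes in mm: 130 along its x, 190 along y): an upright board 14 thick (x), 80 long (y). Axes: the tray's own, z up. It is 72 above the lugs' undersides (the desk at the start), the grip's top 90, the tray walls' tops 45. Pinch it across its thickness, fingers closing along x. The tray is the same turned half round.
- upper: The upper tray; origin at its centre level with its lugs' undersides, 72 below tray_grip, same axes. Four square lugs, 14 x 14 mm (12 x 12 for the lowest 2), 12 long, hang under the tray's floor, centred at x = +-45, y = +-72 from here.
- base: Steel base plate with a low rim, 190 mm (x) by 226 (y), 18 high, fixed to the desk; origin: centre of underside, z up. The lower tray (plywood, 130 x 190) stands in it, parallel to it, but with play: its centre lies up to 8 to either side of the plate's along the plate's x and likewise y, unmeasured and new every time. It grips the plate and does not shift under pushes below 25 N.
- ledge_mid (a point): Point fixed over the base's centre, level with the tops of the lower tray's two flat ledges, 56 mm above the desk; the base's axes. Ledges: 130 (x) by 46 (y), 16 thick, centred at y = +-72, with through sockets 17 x 17 at x = +-45, y = +-72, all measured from the lower tray's centre, so up to 8 off. tray_grip is 72 above here with lugs on the ledges, 60 when home.
- fence_mid (a point): Nominal middle of the inner face of the fence on the lower tray's +x side (176 mm long in y, 6 thick, top 24 above the ledges), half-way up; moves with the tray's unmeasured play, so up to 8 off. The face is 65.5 from the lower tray's centre: a tray slid against it has its lugs in line with the sockets in x and drops in when slid along y. Over 40 N between the trays is rough.
- eraser: white eraser block 45 x 22 x 14 mm lying in the well of the lower tray; it stays there. Origin: centre of underside
- tape: cardboard roll of tape, 54 across, 20 mm high, on the desk beyond the upper tray. Origin: centre of underside
- mug: white mug, 76 across, 85 mm high, on the desk beyond the base plate. Origin: centre of underside
- stapler: black stapler 130 x 34, 48 mm high, lying between the two trays. Origin: centre of underside
- pencup: steel pen cup with pens, 76 across, pens reach 180 mm high, at the far side of the desk. Origin: centre of underside

How it is judged:
By the outcome, as a careful person would: the job done as asked, in the order asked, and still so for the second after the job is handed in, with the robot touching nothing.
It also fails if it takes over 64 s, if anything falls off the work surface, if the arm or the gripper's body presses on something with over 40 N, if the wrist force passes 120 N, or if a joint passes its speed limit or range.

### The arm

A 6-joint arm with a two-finger parallel gripper is mounted at the origin on the work surface. World frame = base frame: x ahead of the robot, y to its left, z up, the work surface at z = 0. Lengths are in m, angles in rad, forces in N, time in s.
With the tool pointing down it reaches from about 0.375 to 0.975 m from the base axis. Payload 3.8 kg.
Tool frame: the origin (TCP) lies on the centre line of the jaws, within the pads' length; the fingertips stand 22 mm ahead of it and the grasp point (between the pads) lies 3 mm ahead of it; z points along the fingers, x is the direction in which the jaws open and shut, and the axes are right-handed (so a half turn about z gives the same grasp; the last joint's range is limited). The gripper opens to 85 mm and grips with 20 to 120 N. Pads are 22 mm wide; open, the fingers measure 114 mm over their backs; the gripper's body (76 mm by 85 mm) begins 54 mm behind the grasp point. The pads swing forward as they close: fully open they stand 13 mm farther back than shut.
Start: joints at [-1.249, 0.264, 1.604, -0, 1.274, -0.037], TCP at [0.237, -0.632, 0.228] pointing down, gripper open.
Joint ranges: [-2.63, 2.63], [-0.94, 2.18], [0.31, 2.57], [-1.31, 4.45], [0, 2.66], [-2.55, 2.55]. Speed limits (rad/s): [2.57, 2.57, 3.14, 3.14, 3.14, 3.14].

### API

Orientations are given as a rotation vector (axis times angle).
In Python, from workcell import bot, viewer gives the robot as it stands.
- The arm moves only by the tool move_arm, never from a script. Its argument "series" is text: rows parted by semicolons, each of 7 numbers parted by spaces: the turn, a rotation vector about the tool's x, y, z scaled (see below), then the shift along the tool's x, y, z scaled (see below), then the opening, from -1 (shut) to 1 (fully open). A call has exactly 8 rows; each row is the pose to reach, as a shift and turn from the pose commanded when the call began, along the tool's axes at that moment; what a row does not reach only later rows make up. The controller multiplies each number of a shift by 100 mm and each number of a turn by 120 degrees. A row lasts 1/10 s, in which the tool goes at most 50 mm and 8.59 degrees, less where a joint would pass 70% of its speed; a pose out of reach is approached as far as the arm can. A call with a number of a shift or a turn outside -1 to 1 is refused whole. A call with a gripper value outside its range is refused whole. The fingers move at their own pace and stop on an object; "squeeze" is the grip in N (left out, the last holds). Time passes only in rows, so rows that repeat a pose let the fingers close, or fill a call up. It gives the time, the measured TCP pose, the force and the opening at its end, in the units of the state.
- bot.read_state(): the state, without advancing time (a new reading comes with each control period).
- viewer.read_camera(name): name is "scene" or "side" or "wrist"; returns a dict with "pixels" (400x640x3 uint8, red, green, blue), "K" (3x3 intrinsics, pixels), "world_to_cam" (4x4, takes a point from world to camera coordinates); the wrist camera has in their place "mount" (4x4, takes a point from camera to tool coordinates, whose origin is the TCP and whose axes are the tool frame's). Camera axes: x right, y up, looking along -z (the intrinsics and any distortion apply to the point x, -y, -z); pixel columns grow to the right and rows downward; lengths in m; the calibration is good to about 2 mm. A picture is of the moment at which its call begins: read the wrist's pose just before it. There is no depth.
- bot.finish_job(): hands the job in, once; it reports no verdict.
The state is a dict: "time": time; "q": joint angles; "joint_vel": joint speeds; "joint_torque": joint torques, N m; "tool_pos": TCP position; "tcp_rot": TCP orientation; "wrist_force": force on the tool from outside, world axes, zero at the start; "torque": the same for the moment, N m; "width": opening from 0.0 (shut) to 1.0 (fully open).
Only numpy, scipy, OpenCV 4.12 (cv2) and the standard library are available. Lean on these libraries where they do the work, as an engineer would, in place of code of your own. Each camera call takes 0.05 s, during which the arm holds its last target.

## Working session

There is one attempt and no reset: what is moved stays moved. The work goes in short steps, Python scripts to look and compute and a tool call to move; the robot and the scene stay as the last step left them, time stands still between calls to the robot, and variables do not carry over. Pictures are saved under pics/ and viewed, and the job is handed in when it is done.

Besides the shell and the picture viewer there is one more tool, called after "Call:" as name(argument=value, ...) on one line, values as JSON. move_arm: Moves the arm, as the interface text tells. Its arguments: {"type":"object","properties":{"series":{"type":"string"},"squeeze":{"type":"number"}},"required":["series"]}

```bash
ls; mkdir -p pics
cat > h.py <<'E'
import numpy as np, cv2
from scipy.spatial.transform import Rotation as R
from workcell import bot, viewer
def cam(name):
    s=bot.read_state(); c=viewer.read_camera(name)
    if 'world_to_cam' in c: M=np.linalg.inv(np.array(c['world_to_cam']))
    else:
        T=np.eye(4);T[:3,:3]=R.from_rotvec(s['tcp_rot']).as_matrix();T[:3,3]=s['tool_pos'];M=T@np.array(c['mount'])
    return dict(px=np.array(c['pixels']),K=np.array(c['K']),M=M,keys=list(c.keys()),raw={k:v for k,v in c.items() if k!='pixels'})
def ray(c,uv):
    K=c['K'];u,v=uv
    d=np.array([(u-K[0,2])/K[0,0],-(v-K[1,2])/K[1,1],-1.0])
    return c['M'][:3,3],c['M'][:3,:3]@d
def onz(c,uv,z):
    o,d=ray(c,uv);return o+d*(z-o[2])/d[2]
def proj(c,p):
    q=np.linalg.inv(c['M'])@np.append(p,1);K=c['K']
    return np.array([K[0,0]*q[0]/-q[2]+K[0,2],K[1,1]*-q[1]/-q[2]+K[1,2]])
def save(c,n): cv2.imwrite('pics/'+n,c['px'][:,:,::-1])
import pickle
def dump(c,n): pickle.dump(c,open(n,'wb'))
E
python3 - <<'E'
from h import *
print(bot.read_state())
for n in ['scene','side','wrist']:
    c=cam(n);save(c,n+'0.png');dump(c,n+'0.pkl');print(n,c['raw'])
E
```

```text
pics
{'time': 0.0, 'q': array([-1.24889576e+00,  2.64777170e-01,  1.60538300e+00,  1.57832835e-05,
        1.27368954e+00, -3.69034831e-02]), 'joint_vel': array([-6.38550666e-04,  5.09363807e-04,  4.03126610e-04, -1.13556529e-03,
        1.82983584e-03, -5.03370942e-05]), 'joint_torque': array([ 1.94292275e-03, -5.15111518e+01, -3.67313755e+01,  2.41291309e-04,
        1.28470862e-02, -1.79874411e-05]), 'tool_pos': array([ 0.23679663, -0.6313128 ,  0.22714099]), 'tcp_rot': array([-2.58105804,  1.78861952,  0.00282214]), 'wrist_force': array([ 0.0520261 , -0.12748144, -0.05067735]), 'torque': array([ 0.01348393, -0.01683948,  0.00153649]), 'width': 1.0007995659924367}
scene {'K': array([[437.36379408,   0.        , 311.98910754],
       [  0.        , 437.36379408, 205.25542769],
       [  0.        ,   0.        ,   1.        ]]), 'world_to_cam': array([[-0.50964647,  0.86036557, -0.00561826,  0.30049025],
       [-0.75059756, -0.44141348,  0.49168837,  0.44435108],
       [ 0.42055177,  0.25480429,  0.87075311, -1.16701953],
       [ 0.        ,  0.        ,  0.        ,  1.        
[... 250 characters left out ...]
     [ 0.3868628 , -0.45346787,  0.80293466, -0.30761297],
       [-0.5195382 ,  0.6121974 ,  0.59606576, -0.53738974],
       [ 0.        ,  0.        ,  0.        ,  1.        ]])}
wrist {'K': array([[337.15827704,   0.        , 325.67601809],
       [  0.        , 337.15827704, 201.27744928],
       [  0.        ,   0.        ,   1.        ]]), 'mount': array([[ 9.99999910e-01, -7.71649019e-05, -4.16553381e-04,
         6.16558237e-04],
       [-1.84127589e-04, -9.64709151e-01, -2.63317717e-01,
        -6.71719729e-02],
       [-3.81533973e-04,  2.63317770e-01, -9.64709079e-01,
        -1.45784548e-01],
       [ 0.00000000e+00,  0.00000000e+00,  0.00000000e+00,
         1.00000000e+00]])}
```

View pics/scene0.png

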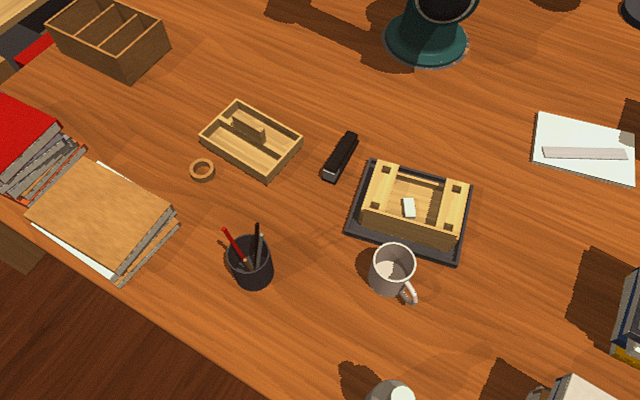

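View pics/side0.png

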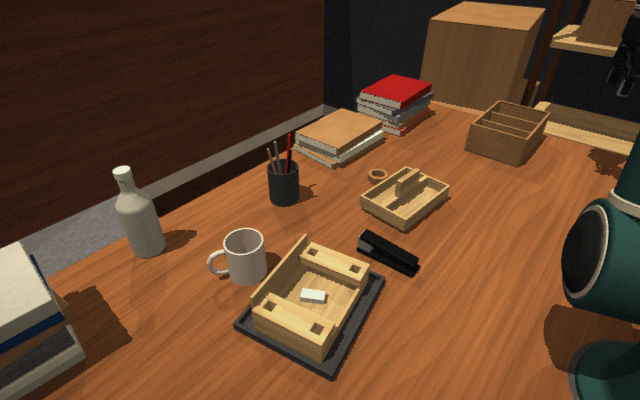

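View pics/wrist0.png

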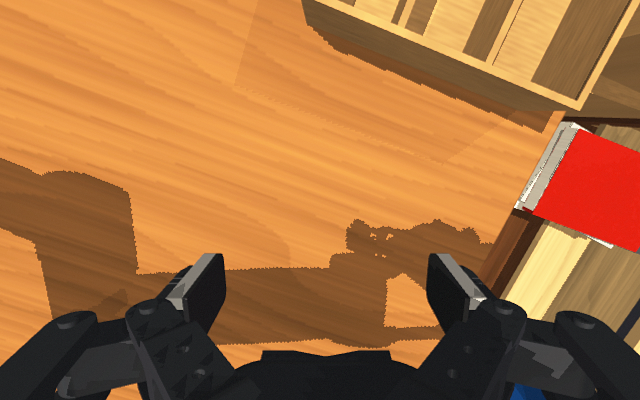

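The scene view shows the loose tray around (250,140), the base and lower tray around (412,212), the stapler at (340,157) and the tape at (202,170). The side view shows the loose tray at (405,197) and the lower tray at (310,300), with the fence along the far-left edge. I'll zoom in next.

Run:
```python
import cv2
a=cv2.imread('pics/scene0.png');b=cv2.imread('pics/side0.png')
def crop(i,x0,y0,x1,y1,s,n):
    o=cv2.resize(i[y0:y1,x0:x1],None,fx=s,fy=s,interpolation=cv2.INTER_CUBIC)
    for x in range((x0+9)//10*10,x1,10):
        cv2.putText(o,str(x),(int((x+.5-x0)*s)-8,8),0,.28,(0,0,255),1) if x%20==0 else 0
        cv2.line(o,(int((x+.5-x0)*s),10),(int((x+.5-x0)*s),16),(0,0,255),1)
    for y in range((y0+9)//10*10,y1,10):
        cv2.putText(o,str(y),(0,int((y+.5-y0)*s)+3),0,.28,(0,0,255),1)
    cv2.imwrite('pics/'+n,o);print(o.shape)
crop(a,185,90,315,190,6,'z1.png')
crop(a,335,145,485,275,4.5,'z2.png')
crop(b,350,155,460,240,7,'z3.png')
crop(b,230,225,390,375,4,'z4.png')
```

```text
(600, 780, 3)
(585, 675, 3)
(595, 770, 3)
(600, 640, 3)
```

View pics/z1.png

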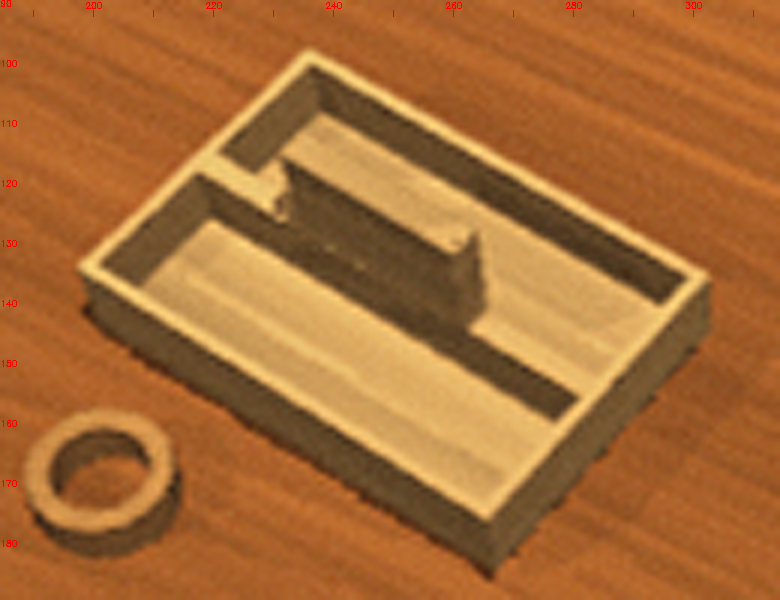

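View pics/z2.png

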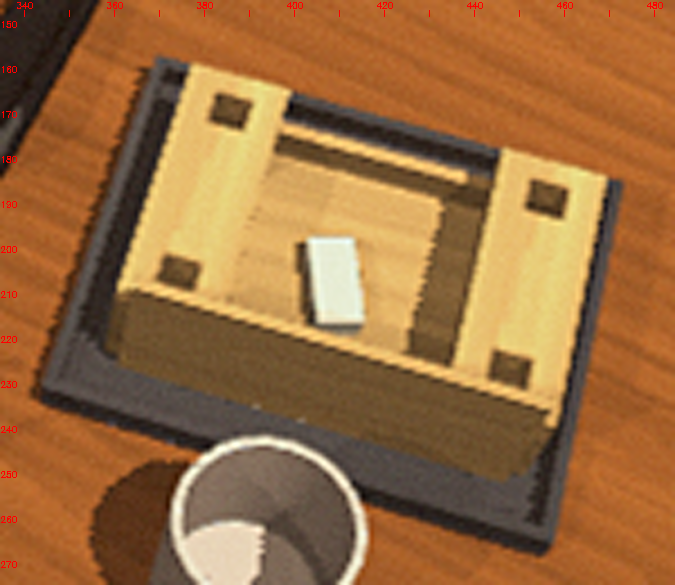

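View pics/z3.png

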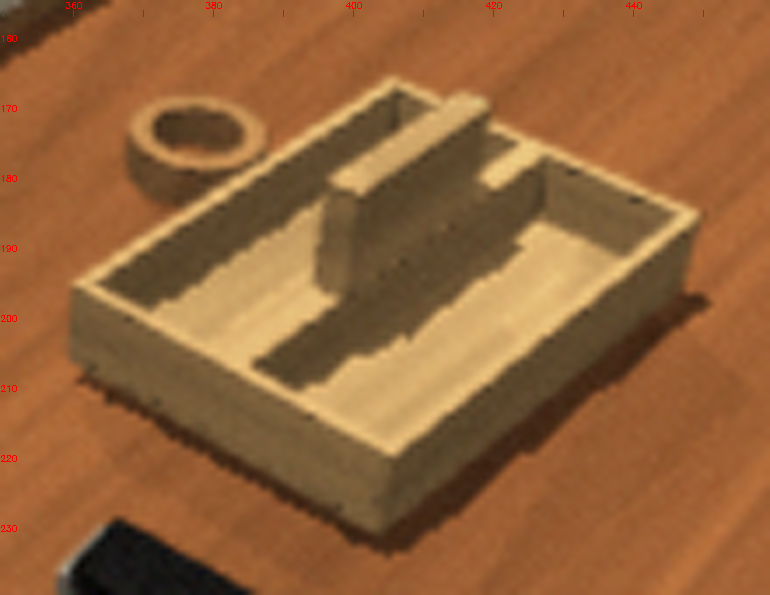

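View pics/z4.png

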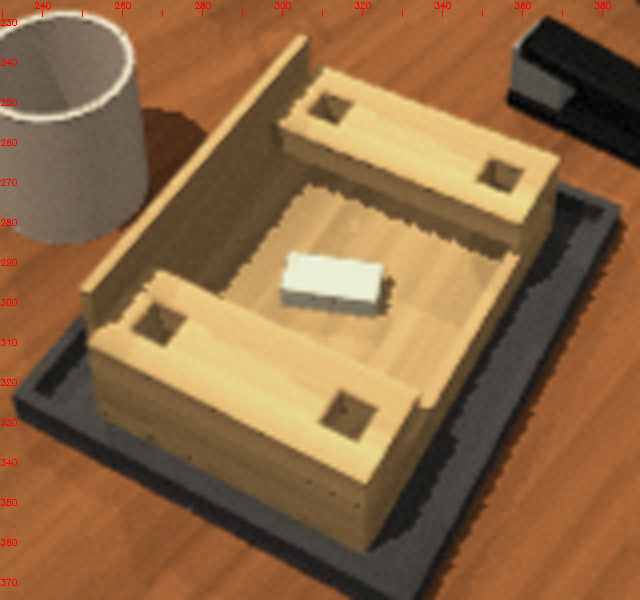

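```bash
cat > m1.py <<'E'
from h import *
S=pickle.load(open('scene0.pkl','rb'));D=pickle.load(open('side0.pkl','rb'))
def rep(n,c,pts,z):
    P=np.array([onz(c,p,z) for p in pts]);print(n,'\n',(P*1000).round(1)[:,:2],'mean',(P.mean(0)*1000).round(1)[:2])
    return P
def poly(P):
    for i in range(4):
        e=P[(i+1)%4]-P[i];print('  len %.1f ang %.2f'%(np.hypot(*e[:2])*1000,np.degrees(np.arctan2(e[1],e[0]))))
poly(rep('up scene',S,[(235.5,98),(302.5,135),(266,175.5),(198,134)],.045))
poly(rep('up side',D,[(405.5,166),(449,184.5),(406,220),(360.5,195)],.045))
poly(rep('sock scene',S,[(386,169),(456,187.5),(448,225.5),(374.5,204.5)],.056))
poly(rep('sock side',D,[(312,251),(354,268.5),(316.5,328.5),(269,305.5)],.056))
print(D['M'][:3,3],S['M'][:3,3])
E
python3 m1.py
```

```text
up scene 
 [[ 458.4 -282.1]
 [ 472.3  -93.2]
 [ 600.6 -103.4]
 [ 585.5 -291.7]] mean [ 529.2 -192.6]
  len 189.4 ang 85.78
  len 128.6 ang -4.55
  len 188.9 ang -94.57
  len 127.5 ang 175.69
up side 
 [[ 584.7 -290.3]
 [ 458.6 -283.2]
 [ 471.1  -92.2]
 [ 600.3 -104. ]] mean [ 528.7 -192.4]
  len 126.3 ang 176.75
  len 191.3 ang 86.25
  len 129.8 ang -5.20
  len 187.0 ang -94.79
sock scene 
 [[468.4 104.5]
 [437.9 244.2]
 [525.5 262.5]
 [555.1 121.8]] mean [496.7 183.3]
  len 142.9 ang 102.31
  len 89.5 ang 11.83
  len 143.8 ang -78.12
  len 88.4 ang -168.76
sock side 
 [[557.5 121.5]
 [468.9 105.6]
 [439.8 246. ]
 [528.2 264. ]] mean [498.6 184.3]
  len 90.0 ang -169.82
  len 143.4 ang 101.71
  len 90.2 ang 11.54
  len 145.5 ang -78.37
[0.2155445  0.50895823 0.56669995] [0.97746475 0.23497268 0.79939186]
```

```bash
cat > go.py <<'E'
# commanded pose kept in cmd.json: [x,y,z mm, yaw deg] (tool pointing down)
import json,sys,numpy as np
def load(): return np.array(json.load(open('cmd.json')),float)
def sent(sx,sy,sz,tz):
    c=load();a=np.radians(c[3]);X=np.array([np.cos(a),np.sin(a),0]);Y=np.array([np.sin(a),-np.cos(a),0])
    p=c[:3]+100*(sx*X+sy*Y-sz*np.array([0,0,1]));json.dump(list(p)+[c[3]-120*tz],open('cmd.json','w'));print('cmd',load().round(2))
def need(x,y,z,yaw):
    c=load();a=np.radians(c[3]);X=np.array([np.cos(a),np.sin(a),0]);Y=np.array([np.sin(a),-np.cos(a),0])
    d=np.array([x,y,z])-c[:3];print('shift %.4f %.4f %.4f turnz %.4f'%(d@X/100,d@Y/100,-d[2]/100,-(yaw-c[3])/120))
E
python3 - <<'E'
import json
from h import *
from go import *
s=bot.read_state();m=R.from_rotvec(s['tcp_rot']).as_matrix();print(m.round(4))
yaw=np.degrees(-1.249+0.037);print(yaw,np.degrees(np.arctan2(m[1,0],m[0,0])))
json.dump([237,-632,228,yaw],open('cmd.json','w'))
need(529,-192.5,170,-4.4)
S=pickle.load(open('scene0.pkl','rb'))
print(onz(S,(250,287),0.0),onz(S,(253,240),.1))
E
```

```text
[[ 3.511e-01 -9.363e-01 -5.000e-04]
 [-9.363e-01 -3.511e-01  1.700e-03]
 [-1.800e-03 -1.000e-04 -1.000e+00]]
-69.44248476985578 -69.44244433397803
shift -3.0898 -4.2773 0.5800 turnz -0.5420
[ 0.80457316 -0.00957299  0.        ] [ 0.75266867 -0.02336271  0.1       ]
```

Call:
move_arm(series="0 0 0 -0.05 -0.07 0 1; 0 0 0 -0.14 -0.2 0 1; 0 0 0 -0.24 -0.34 0 1; 0 0 0 -0.34 -0.48 0 1; 0 0 0 -0.44 -0.62 0 1; 0 0 0 -0.54 -0.76 0 1; 0 0 0 -0.63 -0.88 0 1; 0 0 0 -0.72 -1 0 1")

```text
time: 0.95
tool_pos: [0.3062, -0.5282, 0.2286]
tcp_rot: [2.583, -1.789, 0.0]
wrist_force: [0.4, 0.7, -0.8]
width: 0.999
```

Call:
move_arm(series="0 0 0 -0.09 -0.13 0 1; 0 0 0 -0.18 -0.25 0 1; 0 0 0 -0.27 -0.38 0 1; 0 0 0 -0.36 -0.5 0 1; 0 0 0 -0.45 -0.63 0 1; 0 0 0 -0.54 -0.75 0 1; 0 0 0 -0.63 -0.88 0 1; 0 0 0 -0.72 -1 0 1")

```text
time: 1.75
tool_pos: [0.3745, -0.4259, 0.2285]
tcp_rot: [-2.582, 1.789, -0.0]
wrist_force: [0.4, 0.2, 0.8]
width: 1.004
```

Call:
move_arm(series="0 0 0 -0.09 -0.13 0 1; 0 0 0 -0.18 -0.25 0 1; 0 0 0 -0.27 -0.38 0 1; 0 0 0 -0.36 -0.5 0 1; 0 0 0 -0.45 -0.63 0 1; 0 0 0 -0.54 -0.75 0 1; 0 0 0 -0.63 -0.88 0 1; 0 0 0 -0.72 -1 0 1")

```text
time: 2.55
tool_pos: [0.4428, -0.3233, 0.2285]
tcp_rot: [-2.582, 1.789, -0.0]
wrist_force: [-1.3, 0.5, 0.4]
width: 1.002
```

Call:
move_arm(series="0 0 0 -0.09 -0.13 0 1; 0 0 0 -0.18 -0.25 0 1; 0 0 0 -0.27 -0.38 0 1; 0 0 0 -0.36 -0.5 0 1; 0 0 0 -0.45 -0.63 0 1; 0 0 0 -0.54 -0.75 0 1; 0 0 0 -0.63 -0.88 0 1; 0 0 0 -0.72 -1 0 1")

```text
time: 3.35
tool_pos: [0.5112, -0.2208, 0.2285]
tcp_rot: [-2.582, 1.789, -0.0]
wrist_force: [-0.7, 0.6, -0.0]
width: 1.002
```

```bash
python3 -c "
from go import *
for i in range(4): sent(-.72,-1,0,0)
need(529,-192.5,170,-4.4)"
```

```text
cmd [ 305.35 -529.47  228.    -69.44]
cmd [ 373.7  -426.94  228.    -69.44]
cmd [ 442.05 -324.41  228.    -69.44]
cmd [ 510.4  -221.88  228.    -69.44]
shift -0.2098 -0.2773 0.5800 turnz -0.5420
```

Call:
move_arm(series="0 0 -0.07 -0.03 -0.04 0.08 1; 0 0 -0.14 -0.06 -0.08 0.16 1; 0 0 -0.21 -0.09 -0.12 0.24 1; 0 0 -0.28 -0.12 -0.16 0.32 1; 0 0 -0.35 -0.15 -0.2 0.4 1; 0 0 -0.42 -0.18 -0.24 0.48 1; 0 0 -0.48 -0.2 -0.26 0.54 1; 0 0 -0.54 -0.21 -0.28 0.58 1")

```text
time: 4.15
tool_pos: [0.5294, -0.1915, 0.1698]
tcp_rot: [-3.139, 0.119, 0.001]
wrist_force: [0.7, 0.8, -0.9]
width: 1.002
```

```bash
python3 -c "
from go import *
sent(-.21,-.28,.58,-.54)
from h import *
c=cam('wrist');save(c,'w1.png');dump(c,'w1.pkl');s=bot.read_state();print(s['tool_pos'],s['tcp_rot'])
m=R.from_rotvec(s['tcp_rot']).as_matrix();print(np.degrees(np.arctan2(m[1,0],m[0,0])))"
```

```text
cmd [ 529.24 -192.39  170.     -4.64]
[ 0.52927013 -0.1912218   0.16920982] [-3.13879281e+00  1.11406141e-01  2.32628161e-03]
-4.065493621628643
```

View pics/w1.png

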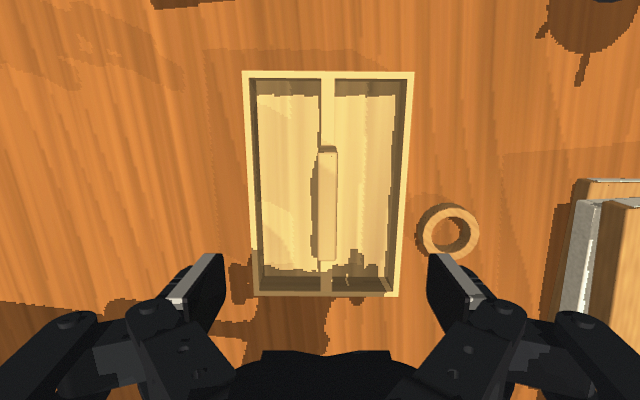

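The wrist view shows the tray rim corners near (243,72), (414,73), (399,296) and (254,295). The grip's top face runs from (327,150) to (327,260).

Run:
```python
import cv2
b=cv2.imread('pics/w1.png')
o=cv2.resize(b[60:310,230:430],None,fx=2.4,fy=2.4,interpolation=cv2.INTER_CUBIC)
o2=cv2.resize(b[135:270,300:355],None,fx=4.4,fy=4.4,interpolation=cv2.INTER_CUBIC)
import numpy as np
c=np.zeros((600,750,3),np.uint8);c[:o.shape[0],:o.shape[1]]=o[:600];c[:o2.shape[0],500:500+o2.shape[1]]=o2
cv2.imwrite('pics/w1z.png',c)
from h import *
W=pickle.load(open('w1.pkl','rb'))
for n,pts,z in [('rim',[(243,71.5),(414,72.5),(399.5,296),(254,295)],.045),('grip',[(318.5,150),(337.5,150),(336,260.5),(317.5,260.5)],.09)]:
    P=np.array([onz(W,p,z) for p in pts]);print(n,(P*1000).round(1)[:,:2].tolist(),(P.mean(0)*1000).round(1))
    for i in range(4):
        e=P[(i+1)%4]-P[i];print('  len %.1f ang %.2f'%(np.hypot(*e[:2])*1000,np.degrees(np.arctan2(e[1],e[0]))))
```

```text
rim [[475.1, -93.5], [603.4, -103.9], [589.2, -292.5], [458.6, -281.6]] [ 531.6 -192.9   45. ]
  len 128.8 ang -4.63
  len 189.1 ang -94.32
  len 131.1 ang 175.22
  len 188.8 ang 84.97
grip [[528.3, -151.2], [540.9, -152.2], [534.6, -232.1], [521.1, -231.1]] [ 531.2 -191.6   90. ]
  len 12.7 ang -4.32
  len 80.1 ang -94.57
  len 13.5 ang 175.67
  len 80.2 ang 84.84
```

View pics/w1z.png

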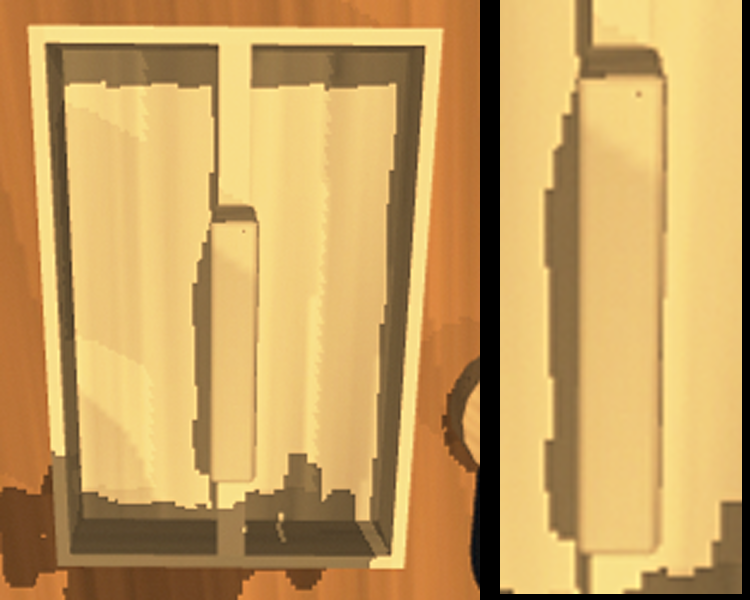

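Call:
move_arm(series="0 0 0 0.01 0 0.08 1; 0 0 0 0.01 0 0.22 1; 0 0 0 0.01 0 0.36 1; 0 0 0 0.01 0 0.5 1; 0 0 0 0.01 0 0.64 1; 0 0 0 0.01 0 0.78 1; 0 0 0 0.01 0 0.88 1; 0 0 0 0.01 0 0.93 1")

```text
time: 5.0
tool_pos: [0.5294, -0.1922, 0.0758]
tcp_rot: [-3.138, 0.128, 0.003]
wrist_force: [-0.6, 0.7, 0.1]
width: 1.0
```

```bash
python3 -c "
from go import *
sent(.01,0,.93,0)
from h import *
c=cam('wrist');save(c,'w2.png');dump(c,'w2.pkl');s=bot.read_state();print(s['tool_pos'],s['tcp_rot'],s['wrist_force'])"
```

```text
cmd [ 530.24 -192.47   77.     -4.64]
[ 0.52929045 -0.1921149   0.07557626] [-3.13815313  0.12741107  0.00370884] [-0.58102195 -0.46866892 -0.62277342]
```

View pics/w2.png

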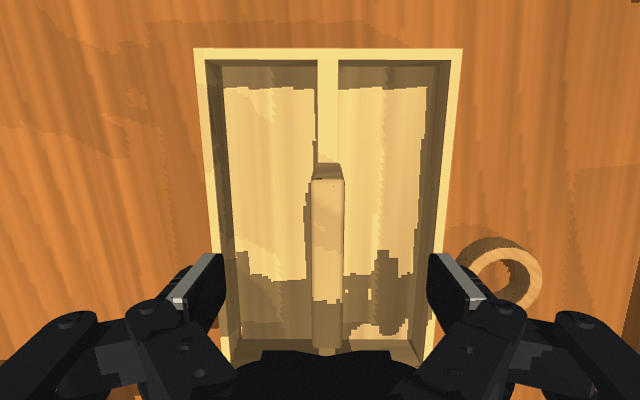

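Call:
move_arm(series="0 0 0 0 0 0 0.4; 0 0 0 0 0 0 0; 0 0 0 0 0 0 -0.3; 0 0 0 0 0 0 -0.6; 0 0 0 0 0 0 -1; 0 0 0 0 0 0 -1; 0 0 0 0 0 0 -1; 0 0 0 0 0 0 -1", squeeze=70)

```text
time: 5.85
tool_pos: [0.53, -0.1925, 0.078]
tcp_rot: [3.139, -0.127, -0.001]
wrist_force: [-4.5, -0.0, 6.6]
width: 0.135
```

```bash
python3 -c "
from h import *
c=cam('wrist');save(c,'w3.png');dump(c,'w3.pkl');s=bot.read_state();print(s['tool_pos'],s['tcp_rot'],s['wrist_force'],s['width'])"
```

```text
[ 0.53000943 -0.19253331  0.07797833] [ 3.13896604e+00 -1.27271326e-01 -7.29604602e-04] [-4.10335643  0.37251369  5.69485725] 0.1326749786555171
```

View pics/w3.png

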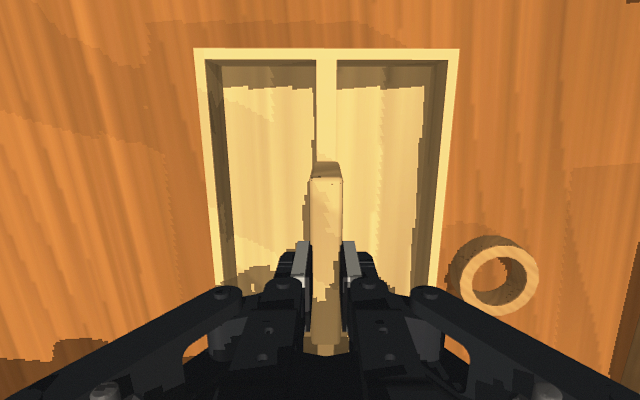

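Call:
move_arm(series="0 0 0 0 0 -0.02 -1; 0 0 0 0 0 -0.06 -1; 0 0 0 0 0 -0.12 -1; 0 0 0 0 0 -0.2 -1; 0 0 0 0 0 -0.28 -1; 0 0 0 0 0 -0.34 -1; 0 0 0 0 0 -0.38 -1; 0 0 0 0 0 -0.4 -1")

```text
time: 6.7
tool_pos: [0.5306, -0.1926, 0.1183]
tcp_rot: [3.139, -0.127, 0.002]
wrist_force: [0.0, 1.0, -3.4]
width: 0.138
```

```bash
python3 -c "
from go import *
sent(0,0,-.4,0)
from h import *
for n in ['side','wrist']:
  c=cam(n);save(c,n+'4.png');dump(c,n+'4.pkl')
s=bot.read_state();print(s['tool_pos'],s['tcp_rot'],s['wrist_force'],s['torque'],s['width'])
need(497.6,183.8,187,11.9)"
```

```text
cmd [ 530.24 -192.47  117.     -4.64]
[ 0.53045695 -0.19257495  0.11788512] [ 3.13874807e+00 -1.27233886e-01  1.02098962e-03] [ 0.25206558  0.47088523 -4.50642672] [ 0.00131255 -0.00410035  0.03396893] 0.13617496432805418
shift -0.6298 -3.7239 -0.7000 turnz -0.1379
```

View pics/side4.png

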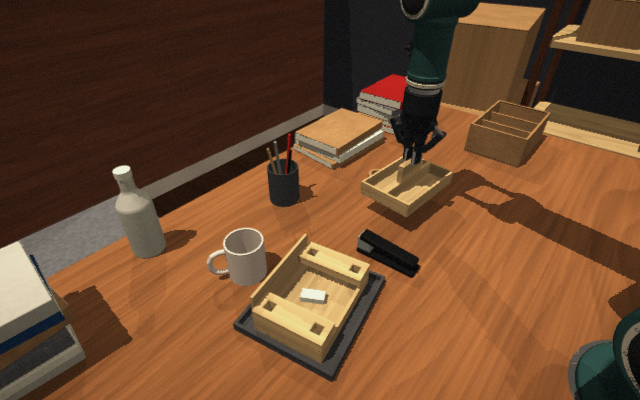

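View pics/wrist4.png

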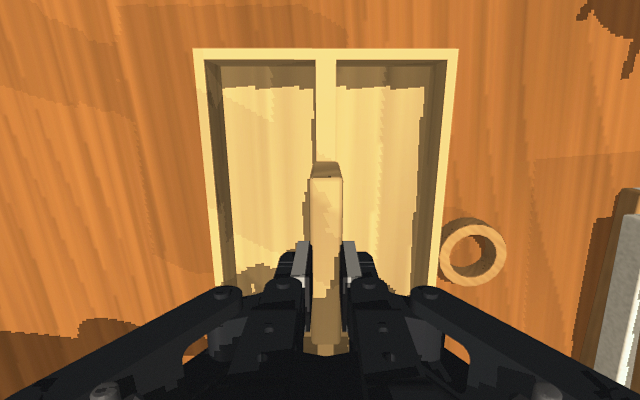

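Run:
```python
from h import *
for n,dz in [('w2',.0),('w3',0),('wrist4',.04)]:
    W=pickle.load(open(n+'.pkl','rb'))
    # use commanded pose for the camera
    a=np.radians(-4.64);T=np.eye(4);T[:3,0]=[np.cos(a),np.sin(a),0];T[:3,1]=[np.sin(a),-np.cos(a),0];T[:3,2]=[0,0,-1];T[:3,3]=[.53024,-.1925,.077+dz]
    W['M']=T@np.array(W['raw']['mount'])
    pts={'w2':[(193.5,47.5),(462.5,48)],'w3':[(193.5,47.5),(459.5,48.5)],'wrist4':[(193,47.5),(458.5,48.5)]}[n]
    gp={'w2':[(312,180),(345,180)],'w3':[(310,179),(342.5,179)],'wrist4':[(310,179),(342.5,179)]}[n]
    for q,z in ((pts,.045),(gp,.09)):
        P=np.array([np.linalg.inv(T)@np.append(onz(W,p,z+dz),1) for p in q])[:,:3]*1000
        print(n,P.round(1).tolist(),'mid',P.mean(0).round(1))
```

```text
w2 [[-63.5, -95.2, 32.0], [67.3, -95.0, 32.0]] mid [  1.9 -95.1  32. ]
w2 [[-4.8, -38.9, -13.0], [8.4, -38.9, -13.0]] mid [  1.8 -38.9 -13. ]
w3 [[-63.5, -95.2, 32.0], [65.8, -94.8, 32.0]] mid [  1.2 -95.   32. ]
w3 [[-5.6, -39.3, -13.0], [7.4, -39.3, -13.0]] mid [  0.9 -39.3 -13. ]
wrist4 [[-63.7, -95.2, 32.0], [65.4, -94.8, 32.0]] mid [  0.8 -95.   32. ]
wrist4 [[-5.6, -39.3, -13.0], [7.4, -39.3, -13.0]] mid [  0.9 -39.3 -13. ]
```

Call:
move_arm(series="0 0 0 0 0 -0.08 -1; 0 0 -0.02 0 -0.03 -0.18 -1; 0 0 -0.04 0 -0.08 -0.29 -1; 0 0 -0.06 -0.02 -0.16 -0.4 -1; 0 0 -0.08 -0.04 -0.26 -0.51 -1; 0 0 -0.1 -0.06 -0.38 -0.6 -1; 0 0 -0.12 -0.08 -0.5 -0.66 -1; 0 0 -0.138 -0.1 -0.62 -0.7 -1")

```text
time: 7.6
tool_pos: [0.5253, -0.1286, 0.1883]
tcp_rot: [3.124, 0.332, 0.001]
wrist_force: [0.1, -0.3, -2.4]
width: 0.137
```

```bash
python3 -c "
from go import *
sent(-.1,-.62,-.7,-.138)
need(497.6,183.8,187,11.9)"
```

```text
cmd [ 525.29 -129.86  187.     11.92]
shift 0.3768 -3.1262 -0.0000 turnz 0.0001
```

Call:
move_arm(series="0 0 0 0.02 -0.1 0 -1; 0 0 0 0.04 -0.22 0 -1; 0 0 0 0.06 -0.34 0 -1; 0 0 0 0.08 -0.47 0 -1; 0 0 0 0.1 -0.6 0 -1; 0 0 0 0.12 -0.73 0 -1; 0 0 0 0.14 -0.86 0 -1; 0 0 0 0.16 -1 0 -1")

```text
time: 8.4
tool_pos: [0.5203, -0.0276, 0.1875]
tcp_rot: [3.125, 0.326, 0.0]
wrist_force: [0.5, -0.1, -2.7]
width: 0.134
```

Call:
move_arm(series="0 0 0 0.02 -0.12 0 -1; 0 0 0 0.04 -0.24 0 -1; 0 0 0 0.06 -0.36 0 -1; 0 0 0 0.08 -0.46 0 -1; 0 0 0 0.1 -0.54 0 -1; 0 0 0 0.11 -0.58 0 -1; 0 0 0 0.12 -0.6 0 -1; 0 0 0 0.12 -0.6 0 -1")

```text
time: 9.2
tool_pos: [0.5198, 0.0325, 0.1875]
tcp_rot: [3.124, 0.326, 0.0]
wrist_force: [0.3, -0.7, -3.9]
width: 0.136
```

```bash
python3 -c "
from go import *
sent(.16,-1,0,0);sent(.12,-.6,0,0)
need(497.6,183.8,187,11.9)
from h import *
c=cam('wrist');save(c,'w5.png');dump(c,'w5.pkl');s=bot.read_state();print(s['tool_pos'],s['tcp_rot'],s['wrist_force'],s['width'])"
```

```text
cmd [520.29 -28.71 187.    11.92]
cmd [519.64  32.47 187.    11.92]
shift 0.0968 -1.5262 -0.0000 turnz 0.0001
[0.51974516 0.03226366 0.18746633] [ 3.12437844e+00  3.26032518e-01 -3.73216011e-05] [-0.15582893  0.70522822 -4.04249612] 0.13770347887246048
```

View pics/w5.png

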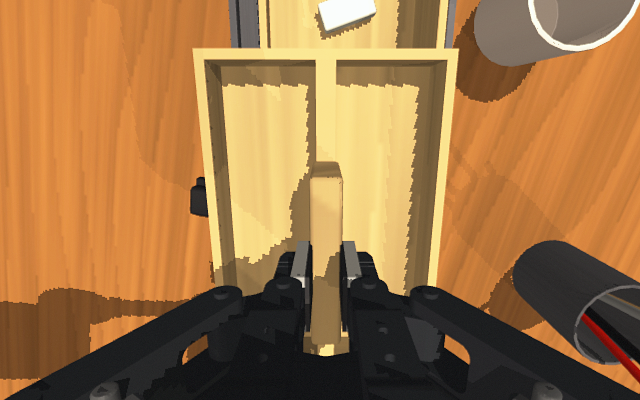

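Call:
move_arm(series="0 0 0 0 -0.1 0 -1; 0 0 0 0.01 -0.22 0 -1; 0 0 0 0.02 -0.34 0 -1; 0 0 0 0.03 -0.46 0 -1; 0 0 0 0.04 -0.58 0 -1; 0 0 0 0.05 -0.7 0 -1; 0 0 0 0.06 -0.82 0 -1; 0 0 0 0.06 -0.94 0 -1")

```text
time: 10.05
tool_pos: [0.506, 0.1268, 0.1875]
tcp_rot: [-3.125, -0.327, -0.0]
wrist_force: [0.4, 0.5, -3.4]
width: 0.137
```

Call:
move_arm(series="0 0 0 0 -0.1 0 -1; 0 0 0 0 -0.2 0 -1; 0 0 0 0 -0.3 0 -1; 0 0 0 0 -0.38 0.04 -1; 0 0 0 0 -0.43 0.1 -1; 0 0 0 0 -0.46 0.16 -1; 0 0 0 0 -0.46 0.22 -1; 0 0 0 0 -0.46 0.24 -1")

```text
time: 10.85
tool_pos: [0.4959, 0.1702, 0.1621]
tcp_rot: [3.124, 0.326, -0.003]
wrist_force: [0.0, 0.5, -2.8]
width: 0.133
```

```bash
python3 -c "
from go import *
sent(.06,-.94,0,0);sent(0,-.46,.24,0)
need(497.6,183.8,137,11.9)
from h import *
for n in ['scene','side','wrist']:
  c=cam(n);save(c,n+'6.png');dump(c,n+'6.pkl')
s=bot.read_state();print(s['tool_pos'],s['tcp_rot'],s['wrist_force'],s['width'])
a=cv2.imread('pics/scene6.png')[100:280,320:500];b=cv2.imread('pics/side6.png')[190:370,220:400]
cv2.imwrite('pics/z6.png',np.hstack([cv2.resize(a,(400,400),interpolation=2),cv2.resize(b,(400,400),interpolation=2)]))
"
```

```text
cmd [506.1  125.69 187.    11.92]
cmd [496.6  170.69 163.    11.92]
shift 0.0368 -0.1262 0.2600 turnz 0.0001
[0.4965302  0.17031086 0.16313658] [ 3.12441581e+00  3.25476933e-01 -9.91769121e-04] [-0.65710102  0.73406846 -2.85805432] 0.1344056217485534
```

View pics/z6.png

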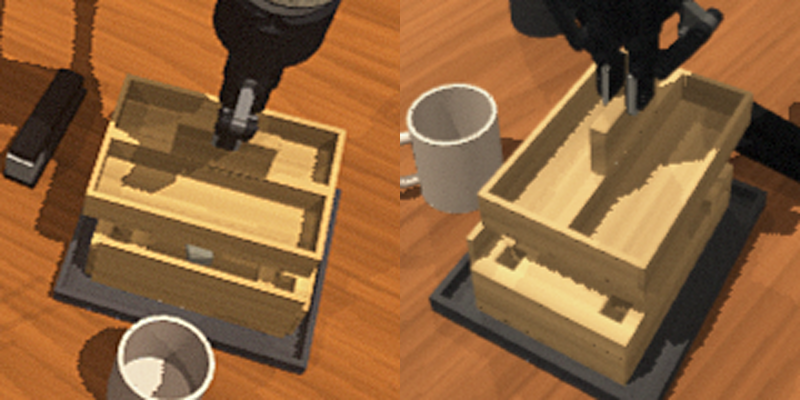

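Call:
move_arm(series="0 0 0 0 0 0.04 -1; 0 0 0 0 0 0.09 -1; 0 0 0 0 0 0.14 -1; 0 0 0 0 0 0.18 -1; 0 0 0 0 0 0.22 -1; 0 0 0 0 0 0.25 -1; 0 0 0 0 0 0.265 -1; 0 0 0 0 0 0.27 -1")

```text
time: 11.8
tool_pos: [0.4965, 0.1707, 0.1362]
tcp_rot: [3.125, 0.326, -0.001]
wrist_force: [-0.7, -1.1, -2.9]
width: 0.133
```

Call:
move_arm(series="0 0 0 0 0 0.005 -1; 0 0 0 0 0 0.01 -1; 0 0 0 0 0 0.015 -1; 0 0 0 0 0 0.02 -1; 0 0 0 0 0 0.025 -1; 0 0 0 0 0 0.03 -1; 0 0 0 0 0 0.03 -1; 0 0 0 0 0 0.03 -1")

```text
time: 12.6
tool_pos: [0.4966, 0.1707, 0.134]
tcp_rot: [-3.125, -0.326, -0.0]
wrist_force: [-3.9, -0.8, 2.6]
width: 0.137
```

```bash
python3 -c "
from go import *
sent(0,0,.27,0);sent(0,0,.03,0)
from h import *
s=bot.read_state();print(s['tool_pos'],s['tcp_rot'],s['wrist_force'],s['torque'],s['width'])
"
```

```text
cmd [496.6  170.69 136.    11.92]
cmd [496.6  170.69 133.    11.92]
[0.4966439  0.17070075 0.13402692] [-3.12458702e+00 -3.26227833e-01 -1.86138398e-04] [-3.91028462 -0.7768887   2.60254995] [-0.13921313  0.45608151 -0.01169393] 0.13717014315370119
```

Call:
move_arm(series="0 0 0 0.003 0 0 -1; 0 0 0 0.006 0 0 -1; 0 0 0 0.01 0 0 -1; 0 0 0 0.014 0 0 -1; 0 0 0 0.018 0 0 -1; 0 0 0 0.02 0 0 -1; 0 0 0 0.02 0 0 -1; 0 0 0 0.02 0 0 -1")

```text
time: 13.4
tool_pos: [0.4975, 0.1709, 0.1343]
tcp_rot: [3.124, 0.326, -0.004]
wrist_force: [-7.7, -2.1, 8.7]
width: 0.138
```

```bash
cat > f.py <<'E'
import sys
from go import *
from h import *
a=[float(x) for x in sys.argv[1:]]
if a: sent(*a)
s=bot.read_state();al=np.radians(11.92);X=np.array([np.cos(al),np.sin(al)]);Y=np.array([-np.sin(al),np.cos(al)])
d=s['tool_pos'][:2]*1000-np.array([497.6,183.8]);f=s['wrist_force'];t=s['torque']
m=R.from_rotvec(s['tcp_rot']).as_matrix()
print('off x %.2f y %.2f z %.2f | Fx %.1f Fy %.1f Fz %.1f | Tx %.2f Ty %.2f Tz %.2f | yaw %.2f tilt %s'%(d@X,d@Y,s['tool_pos'][2]*1000,f[:2]@X,f[:2]@Y,f[2],t[:2]@X,t[:2]@Y,t[2],np.degrees(np.arctan2(m[1,0],m[0,0])),np.degrees(m[:2,2]).round(2)))
E
python3 f.py 0.02 0 0 0
```

```text
cmd [498.56 171.11 133.    11.92]
off x -2.79 y -12.63 z 134.30 | Fx -8.0 Fy -0.5 Fz 8.7 | Tx -0.07 Ty 1.47 Tz 0.02 | yaw 11.92 tilt [-0.14 -0.03]
```

Call:
move_arm(series="0 0 0 0 0 -0.004 -1; 0 0 0 0 0 -0.008 -1; 0 0 0 0 0 -0.01 -1; 0 0 0 0 0 -0.01 -1; 0 0 0 0 0 -0.01 -1; 0 0 0 0 0 -0.01 -1; 0 0 0 0 0 -0.01 -1; 0 0 0 0 0 -0.01 -1")

```text
time: 14.2
tool_pos: [0.4987, 0.1711, 0.1342]
tcp_rot: [3.125, 0.326, 0.0]
wrist_force: [0.1, -0.7, -3.7]
width: 0.14
```

```bash
python3 f.py 0 0 -0.01 0; python3 -c "
from h import *
for n in ['side','scene']:
  c=cam(n);save(c,n+'7.png');dump(c,n+'7.pkl')
a=cv2.imread('pics/scene7.png')[140:280,330:480];b=cv2.imread('pics/side7.png')[210:350,230:380]
cv2.imwrite('pics/z7.png',np.vstack([cv2.resize(a,(640,300),interpolation=2),cv2.resize(b,(640,300),interpolation=2)]) if 0 else np.hstack([cv2.resize(a,(400,373),interpolation=2),cv2.resize(b,(400,373),interpolation=2)]))
"
```

```text
cmd [498.56 171.11 134.    11.92]
off x -1.59 y -12.67 z 134.22 | Fx -0.1 Fy -0.7 Fz -3.7 | Tx 0.04 Ty -0.00 Tz 0.06 | yaw 11.92 tilt [ 0.01 -0.  ]
```

View pics/z7.png

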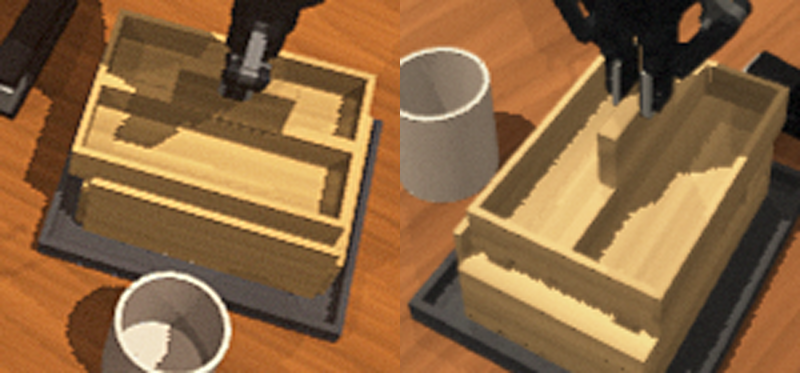

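Call:
move_arm(series="0 0 0 0.003 0 0 -1; 0 0 0 0.006 0 0 -1; 0 0 0 0.01 0 0 -1; 0 0 0 0.013 0 0 -1; 0 0 0 0.016 0 0 -1; 0 0 0 0.02 0 0 -1; 0 0 0 0.02 0 0 -1; 0 0 0 0.02 0 0 -1")

```text
time: 15.1
tool_pos: [0.5005, 0.1715, 0.1345]
tcp_rot: [3.125, 0.326, -0.0]
wrist_force: [-0.4, -0.4, -2.4]
width: 0.132
```

```bash
python3 f.py 0.02 0 0 0
```

```text
cmd [500.52 171.52 134.    11.92]
off x 0.34 y -12.64 z 134.48 | Fx -0.5 Fy -0.3 Fz -2.4 | Tx 0.03 Ty -0.03 Tz 0.05 | yaw 11.92 tilt [-0. -0.]
```

Call:
move_arm(series="0 0 0 0.002 0 0 -1; 0 0 0 0.004 0 0 -1; 0 0 0 0.006 0 0 -1; 0 0 0 0.008 0 0 -1; 0 0 0 0.01 0 0 -1; 0 0 0 0.01 0 0 -1; 0 0 0 0.01 0 0 -1; 0 0 0 0.01 0 0 -1")

```text
time: 15.9
tool_pos: [0.5015, 0.1717, 0.1345]
tcp_rot: [-3.125, -0.326, 0.0]
wrist_force: [-0.6, 0.5, -3.8]
width: 0.138
```

```bash
python3 f.py 0.01 0 0 0
```

```text
cmd [501.5  171.73 134.    11.92]
off x 1.33 y -12.62 z 134.47 | Fx -0.5 Fy 0.6 Fz -3.8 | Tx 0.03 Ty -0.01 Tz 0.02 | yaw 11.92 tilt [-0.  0.]
```

Call:
move_arm(series="0 0 0 0.002 0 0 -1; 0 0 0 0.004 0 0 -1; 0 0 0 0.006 0 0 -1; 0 0 0 0.008 0 0 -1; 0 0 0 0.01 0 0 -1; 0 0 0 0.01 0 0 -1; 0 0 0 0.01 0 0 -1; 0 0 0 0.01 0 0 -1")

```text
time: 16.7
tool_pos: [0.5022, 0.1719, 0.1344]
tcp_rot: [-3.125, -0.326, 0.001]
wrist_force: [-2.6, 0.2, -2.9]
width: 0.134
```

```bash
python3 f.py 0.01 0 0 0
```

```text
cmd [502.47 171.93 134.    11.92]
off x 2.09 y -12.57 z 134.42 | Fx -2.5 Fy 0.8 Fz -2.9 | Tx 0.10 Ty 0.40 Tz -0.09 | yaw 11.91 tilt [-0.03  0.  ]
```

Call:
move_arm(series="0 0 0 -0.004 -0.01 0 -1; 0 0 0 -0.004 -0.02 0 -1; 0 0 0 -0.004 -0.035 0 -1; 0 0 0 -0.004 -0.05 0 -1; 0 0 0 -0.004 -0.065 0 -1; 0 0 0 -0.004 -0.075 0 -1; 0 0 0 -0.004 -0.08 0 -1; 0 0 0 -0.004 -0.08 0 -1")

```text
time: 17.5
tool_pos: [0.5005, 0.1799, 0.1345]
tcp_rot: [-3.124, -0.326, -0.0]
wrist_force: [-1.3, -1.0, -2.6]
width: 0.138
```

```bash
python3 f.py -0.004 -0.08 0 0
```

```text
cmd [500.43 179.68 134.    11.92]
off x 1.99 y -4.46 z 134.49 | Fx -1.4 Fy -0.7 Fz -2.6 | Tx -0.04 Ty 0.16 Tz -0.06 | yaw 11.93 tilt [0.   0.01]
```

Call:
move_arm(series="0 0 0 0 0 0.002 -1; 0 0 0 0 0 0.004 -1; 0 0 0 0 0 0.006 -1; 0 0 0 0 0 0.006 -1; 0 0 0 0 0 0.006 -1; 0 0 0 0 0 0.006 -1; 0 0 0 0 0 0.006 -1; 0 0 0 0 0 0.006 -1")

```text
time: 18.3
tool_pos: [0.5005, 0.1797, 0.1341]
tcp_rot: [-3.125, -0.326, -0.0]
wrist_force: [-3.1, -0.1, 0.9]
width: 0.134
```

```bash
python3 f.py 0 0 0.006 0
```

```text
cmd [500.43 179.68 133.4   11.92]
off x 1.96 y -4.58 z 134.08 | Fx -3.1 Fy 0.6 Fz 0.9 | Tx 0.06 Ty 0.53 Tz -0.09 | yaw 11.92 tilt [0.   0.01]
```

Call:
move_arm(series="0 0 0 0 -0.002 0 -1; 0 0 0 0 -0.004 0 -1; 0 0 0 0 -0.006 0 -1; 0 0 0 0 -0.008 0 -1; 0 0 0 0 -0.011 0 -1; 0 0 0 0 -0.013 0 -1; 0 0 0 0 -0.015 0 -1; 0 0 0 0 -0.015 0 -1")

```text
time: 19.1
tool_pos: [0.5003, 0.1809, 0.1339]
tcp_rot: [3.124, 0.326, 0.0]
wrist_force: [-1.1, -5.1, 1.2]
width: 0.133
```

```bash
python3 f.py 0 -0.015 0 0
```

```text
cmd [500.12 181.15 133.4   11.92]
off x 2.06 y -3.42 z 133.90 | Fx -2.2 Fy -4.8 Fz 1.2 | Tx -0.73 Ty 0.47 Tz -0.15 | yaw 11.91 tilt [ 0.02 -0.02]
```

Call:
move_arm(series="0 0 0 0 0 -0.006 -1; 0 0 0 0 -0.004 -0.008 -1; 0 0 0 0 -0.01 -0.008 -1; 0 0 0 0 -0.015 -0.008 -1; 0 0 0 0 -0.015 -0.004 -1; 0 0 0 0 -0.015 0 -1; 0 0 0 0 -0.015 0.003 -1; 0 0 0 0 -0.015 0.003 -1")

```text
time: 19.9
tool_pos: [0.4998, 0.1827, 0.1335]
tcp_rot: [-3.125, -0.326, 0.0]
wrist_force: [-0.7, -0.1, -2.6]
width: 0.134
```

```bash
python3 f.py 0 -0.015 0.003 0
```

```text
cmd [499.81 182.61 133.1   11.92]
off x 1.89 y -1.57 z 133.53 | Fx -0.7 Fy 0.0 Fz -2.6 | Tx 0.05 Ty 0.18 Tz -0.04 | yaw 11.92 tilt [-0.01  0.  ]
```

Call:
move_arm(series="0 0 0 0 0 0.002 -1; 0 0 0 0 0 0.004 -1; 0 0 0 0 0 0.006 -1; 0 0 0 0 0 0.008 -1; 0 0 0 0 0 0.01 -1; 0 0 0 0 0 0.01 -1; 0 0 0 0 0 0.01 -1; 0 0 0 0 0 0.01 -1")

```text
time: 20.7
tool_pos: [0.4998, 0.1825, 0.1326]
tcp_rot: [3.125, 0.326, -0.0]
wrist_force: [-0.9, -0.4, -3.0]
width: 0.144
```

```bash
python3 f.py 0 0 0.01 0
```

```text
cmd [499.81 182.61 132.1   11.92]
off x 1.92 y -1.69 z 132.55 | Fx -0.9 Fy -0.2 Fz -3.0 | Tx -0.06 Ty 0.24 Tz -0.08 | yaw 11.92 tilt [-0.   -0.01]
```

Call:
move_arm(series="0 0 0 -0.001 -0.002 0 -1; 0 0 0 -0.002 -0.005 0 -1; 0 0 0 -0.003 -0.008 0 -1; 0 0 0 -0.003 -0.011 0 -1; 0 0 0 -0.003 -0.014 0 -1; 0 0 0 -0.003 -0.016 0 -1; 0 0 0 -0.003 -0.016 0 -1; 0 0 0 -0.003 -0.016 0 -1")

```text
time: 21.5
tool_pos: [0.4993, 0.1842, 0.1326]
tcp_rot: [-3.125, -0.326, -0.0]
wrist_force: [-0.4, 0.2, -3.1]
width: 0.14
```

```bash
python3 f.py -0.003 -0.016 0 0
```

```text
cmd [499.19 184.12 132.1   11.92]
off x 1.70 y 0.01 z 132.63 | Fx -0.3 Fy 0.3 Fz -3.1 | Tx -0.03 Ty 0.04 Tz -0.01 | yaw 11.92 tilt [0.01 0.01]
```

Call:
move_arm(series="0 0 0 0 0 0.003 -1; 0 0 0 0 0 0.006 -1; 0 0 0 0 0 0.009 -1; 0 0 0 0 0 0.012 -1; 0 0 0 0 0 0.015 -1; 0 0 0 0 0 0.015 -1; 0 0 0 0 0 0.015 -1; 0 0 0 0 0 0.015 -1")

```text
time: 22.3
tool_pos: [0.4992, 0.1841, 0.131]
tcp_rot: [3.125, 0.326, -0.0]
wrist_force: [-0.2, 0.2, -3.4]
width: 0.138
```

```bash
python3 f.py 0 0 0.015 0
```

```text
cmd [499.19 184.12 130.6   11.92]
off x 1.60 y -0.03 z 131.05 | Fx -0.1 Fy 0.3 Fz -3.4 | Tx 0.01 Ty 0.03 Tz -0.05 | yaw 11.92 tilt [-0. -0.]
```

Call:
move_arm(series="0 0 0 0 0 0.004 -1; 0 0 0 0 0 0.01 -1; 0 0 0 0 0 0.016 -1; 0 0 0 0 0 0.022 -1; 0 0 0 0 0 0.028 -1; 0 0 0 0 0 0.03 -1; 0 0 0 0 0 0.03 -1; 0 0 0 0 0 0.03 -1")

```text
time: 23.1
tool_pos: [0.4992, 0.1841, 0.1281]
tcp_rot: [3.125, 0.326, -0.0]
wrist_force: [0.0, -0.2, -2.9]
width: 0.135
```

```bash
python3 f.py 0 0 0.03 0
```

```text
cmd [499.19 184.12 127.6   11.92]
off x 1.63 y -0.03 z 128.06 | Fx -0.0 Fy -0.2 Fz -2.9 | Tx -0.03 Ty 0.02 Tz -0.03 | yaw 11.92 tilt [-0. -0.]
```

Call:
move_arm(series="0 0 0 0 0 0.004 -1; 0 0 0 0 0 0.01 -1; 0 0 0 0 0 0.018 -1; 0 0 0 0 0 0.026 -1; 0 0 0 0 0 0.034 -1; 0 0 0 0 0 0.042 -1; 0 0 0 0 0 0.047 -1; 0 0 0 0 0 0.05 -1")

```text
time: 23.9
tool_pos: [0.4992, 0.1841, 0.123]
tcp_rot: [3.125, 0.326, -0.0]
wrist_force: [-0.3, 0.4, -3.3]
width: 0.138
```

```bash
python3 f.py 0 0 0.05 0
```

```text
cmd [499.19 184.12 122.6   11.92]
off x 1.63 y -0.04 z 123.01 | Fx -0.3 Fy 0.4 Fz -3.3 | Tx -0.00 Ty 0.07 Tz -0.06 | yaw 11.92 tilt [-0. -0.]
```

Call:
move_arm(series="0 0 0 0 0 0.002 -1; 0 0 0 0 0 0.004 -1; 0 0 0 0 0 0.006 -1; 0 0 0 0 0 0.008 -1; 0 0 0 0 0 0.01 -1; 0 0 0 0 0 0.012 -1; 0 0 0 0 0 0.012 -1; 0 0 0 0 0 0.012 -1")

```text
time: 24.7
tool_pos: [0.4991, 0.1841, 0.1221]
tcp_rot: [3.125, 0.326, -0.0]
wrist_force: [-2.0, -0.5, -0.7]
width: 0.136
```

```bash
python3 f.py 0 0 0.012 0
```

```text
cmd [499.19 184.12 121.4   11.92]
off x 1.55 y -0.04 z 122.06 | Fx -2.1 Fy -0.0 Fz -0.7 | Tx -0.07 Ty 0.23 Tz -0.05 | yaw 11.92 tilt [-0.01 -0.  ]
```

Call:
move_arm(series="0 0 0 0 0 0.002 -1; 0 0 0 0 0 0.004 -1; 0 0 0 0 0 0.004 -1; 0 0 0 0 0 0.004 -1; 0 0 0 0 0 0.004 -1; 0 0 0 0 0 0.004 -1; 0 0 0 0 0 0.004 -1; 0 0 0 0 0 0.004 -1", squeeze=25)

```text
time: 25.5
tool_pos: [0.4992, 0.1841, 0.1219]
tcp_rot: [-3.125, -0.326, 0.0]
wrist_force: [-5.0, -1.4, 5.1]
width: 0.136
```

```bash
python3 f.py 0 0 0.004 0;  python3 -c "
from h import *
for n in ['side','scene','wrist']:
  c=cam(n);save(c,n+'8.png');dump(c,n+'8.pkl')
a=cv2.imread('pics/scene8.png')[140:280,330:480];b=cv2.imread('pics/side8.png')[210:350,230:380]
cv2.imwrite('pics/z8.png',np.hstack([cv2.resize(a,(400,373),interpolation=2),cv2.resize(b,(400,373),interpolation=2)]))
"
```

```text
cmd [499.19 184.12 121.    11.92]
off x 1.61 y -0.02 z 121.95 | Fx -5.2 Fy -0.4 Fz 5.1 | Tx -0.09 Ty 0.74 Tz -0.03 | yaw 11.92 tilt [-0.  0.]
```

View pics/z8.png

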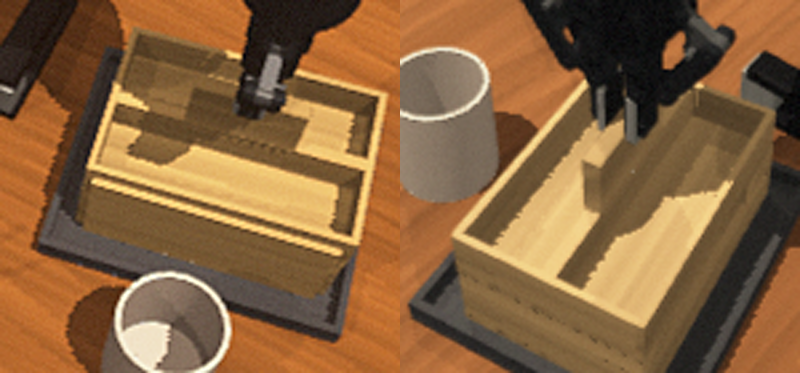

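Both views show the tray seated flush on the lower tray with no gap. I'll ease the pressure and release.

Call:
move_arm(series="0 0 0 0 0 -0.003 -1; 0 0 0 0 0 -0.004 -1; 0 0 0 0 0 -0.004 -0.75; 0 0 0 0 0 -0.004 -0.65; 0 0 0 0 0 -0.004 -0.5; 0 0 0 0 0 -0.004 -0.3; 0 0 0 0 0 -0.004 -0.1; 0 0 0 0 0 -0.004 0.1")

```text
time: 26.45
tool_pos: [0.4995, 0.1842, 0.1219]
tcp_rot: [-3.125, -0.326, -0.001]
wrist_force: [-0.6, 0.1, -0.5]
width: 0.547
```

Call:
move_arm(series="0 0 0 0 0 0 0.1; 0 0 0 0 0 0 0.1; 0 0 0 0 0 -0.02 0.1; 0 0 0 0 0 -0.07 0.1; 0 0 0 0 0 -0.15 0.1; 0 0 0 0 0 -0.25 0.1; 0 0 0 0 0 -0.35 0.1; 0 0 0 0 0 -0.45 0.1")

```text
time: 27.25
tool_pos: [0.4996, 0.1842, 0.1683]
tcp_rot: [-3.124, -0.326, -0.002]
wrist_force: [0.2, -0.3, 0.0]
width: 0.549
```

```bash
python3 f.py 0 0 -0.454 0;  python3 -c "
from h import *
c=cam('wrist');save(c,'w9.png');dump(c,'w9.pkl')
"
```

```text
cmd [499.19 184.12 166.4   11.92]
off x 2.02 y -0.00 z 168.32 | Fx 0.1 Fy -0.3 Fz 0.0 | Tx 0.07 Ty 0.00 Tz 0.01 | yaw 11.92 tilt [0.06 0.02]
```

View pics/w9.png

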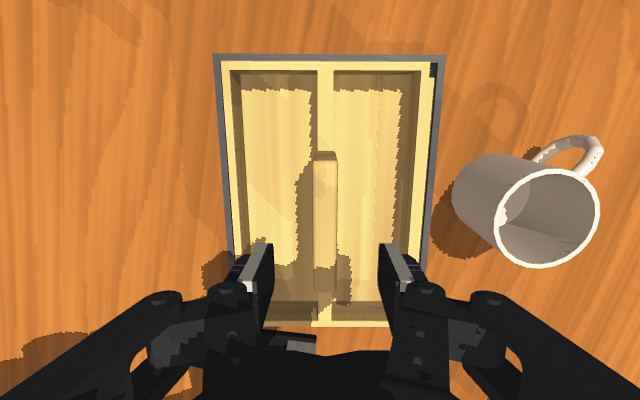

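The wrist view shows the tray released and seated inside the fence strip at right (430,80). I'll retreat further, then check height and level by triangulation.

Call:
move_arm(series="0 0 0 -0.05 0 -0.1 0.1; 0 0 0 -0.1 0 -0.2 0.1; 0 0 0 -0.2 0 -0.35 0.1; 0 0 0 -0.3 0 -0.5 0.1; 0 0 0 -0.4 0 -0.65 0.1; 0 0 0 -0.5 0 -0.8 0.1; 0 0 0 -0.6 0 -0.9 0.1; 0 0 0 -0.6 0 -1 0.1")

```text
time: 28.1
tool_pos: [0.4392, 0.1715, 0.2677]
tcp_rot: [-3.124, -0.326, 0.0]
wrist_force: [0.4, 0.3, -0.1]
width: 0.545
```

```bash
python3 f.py -.6 0 -1 0;  python3 -c "
from h import *
for n in ['side','scene']:
  c=cam(n);save(c,n+'10.png');dump(c,n+'10.pkl')
a=cv2.imread('pics/scene10.png')[140:270,340:480];b=cv2.imread('pics/side10.png')[205:365,230:390]
cv2.imwrite('pics/z10.png',cv2.resize(a,None,fx=4,fy=4,interpolation=2));cv2.imwrite('pics/z11.png',cv2.resize(b,None,fx=3.75,fy=3.75,interpolation=2))
"
```

```text
cmd [440.48 171.73 266.4   11.92]
off x -59.67 y -0.01 z 267.71 | Fx 0.4 Fy 0.2 Fz -0.1 | Tx 0.03 Ty -0.04 Tz -0.04 | yaw 11.93 tilt [-0.01  0.  ]
```

View pics/z10.png

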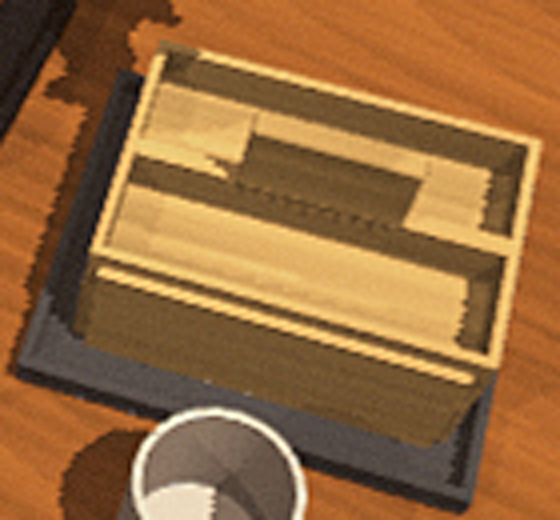

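View pics/z11.png

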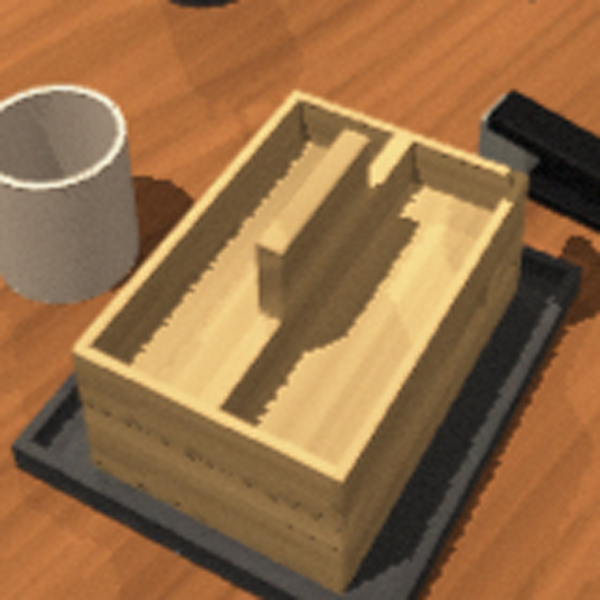

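View pics/side10.png

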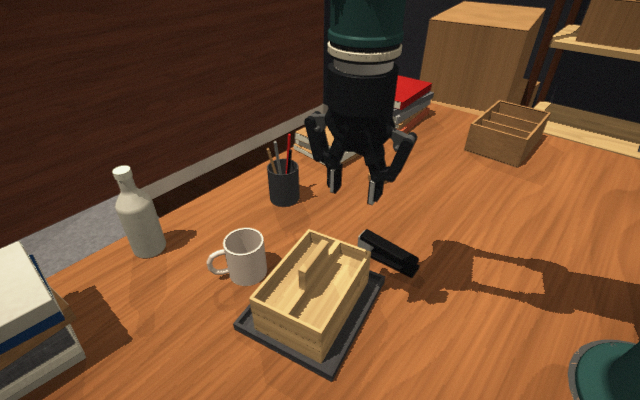

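Run:
```python
from h import *
S=pickle.load(open('scene10.pkl','rb'));D=pickle.load(open('side10.pkl','rb'))
for n,a,b in [('-x-y',(380.3,150.8),(369.3,252.5)),('-x+y',(475,174),(321.5,332.5)),('+x+y',(463.3,231),(249.5,297.8)),('+x-y',(362.5,202.5),(308.5,229))]:
    o1,d1=ray(S,a);o2,d2=ray(D,b);t=np.linalg.lstsq(np.c_[d1,-d2],o2-o1,rcond=None)[0]
    p,q=o1+t[0]*d1,o2+t[1]*d2;print(n,((p+q)/2*1000).round(1),'gap %.1f'%(np.linalg.norm(p-q)*1000))
```

```text
-x-y [455.4  80.6  86.8] gap 0.4
-x+y [415.1 264.   90.1] gap 0.2
+x+y [542.1 289.4  89. ] gap 0.5
+x-y [580.7 105.1  88.2] gap 0.5
```

```bash
python3 -c "
from h import *
print(bot.read_state()['time']);print(bot.finish_job())"
```

```text
28.2
the job is handed in; nothing more can be done
None
```

The loose tray is stacked on the lower tray and sits home and level. I handed the job in at 28.2 s.

**How it went:** I pinched the centre grip, lifted the tray and carried it over the stapler. I then touched down lightly on the ledges and found the fence, with about 2.5 N of contact. After that I shifted along y until the lugs entered all the way down without resistance. The seating contact was at 122.1 mm, as expected (12 mm below ledge contact). I pressed to confirm it (about 8 N), eased off, released and backed away.

**Last checks:**
- **Height and level:** The rim corners triangulated at 86.8, 90.1, 89.0 and 88.2 mm, against 89 expected when home. The spread is within what I could read from the pixels, roughly the 2 mm calibration.
- **Forces:** The wrist force read about zero after release. The highest contact while feeling was about 12 N vertical, with 8 N sideways.
- **Other items:** In the final side picture the mug, stapler and pen cup look unmoved. I last saw the tape unmoved in the wrist view just after lifting. The eraser is now hidden under the tray, so I could not see it at the end.

**What disagreed:** The fence was about 1.5 mm farther along x than the cameras suggested, which is within calibration.

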